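# File the red-capped vial in the tilted vial carousel

## Robot

A 6-joint arm with a two-finger parallel gripper is mounted at the origin on a cart in front of the work surface, level with it; the furniture and walls round the work are solid. World frame = base frame: x ahead of the robot, y to its left, z up, the work surface at z = 0. Lengths are in m, angles in rad, forces in N, time in s.
With the tool pointing down it reaches from about 0.15 to 0.775 m from the base axis. Payload 6.1 kg.
Tool frame: the origin (TCP) lies where the fingers leave the gripper's body, on its centre line; the fingertips stand 73 mm ahead of it and the grasp point (between the pads) lies arm.pinch_z ahead of it (arm.pinch_z is the distance from the TCP to the grasp point, in m); z points along the fingers, y is the line along which they close (so a half turn about z gives the same grasp; the last joint's range is limited). The gripper opens to 85 mm and grips with 20 to 120 N. Pads are 22 mm wide; open, the fingers measure 114 mm over their backs; the gripper's body (76 mm by 85 mm) begins 54 mm behind the grasp point. The pads swing forward as they close: fully open they stand 13 mm farther back than shut.
Start: joints at [1.267, 0.126, -0.04, 1.405, 0, 1.571], TCP at [0.157, 0.501, 0.304] pointing down, gripper open.
Joint ranges: [-2.72, 2.72], [-0.95, 1.95], [-1.27, 1.35], [-1.78, 2.02], [-1.46, 1.47], [-3.14, 3.14]. Speed limits (rad/s): [2.39, 2.39, 3.01, 3.14, 3.14, 3.14].

## Interface

Orientations are given as a unit quaternion [w, x, y, z].
In Python, from bench import arm gives the robot as it stands.
- The arm moves only by the shell command python3 shift.py 'ROWS' [OPENING] [FORCE]. ROWS is a JSON list of rows, 1 to 8 of them, each of 4 numbers: dx, dy, dz in m, then a turn about the tool's z in rad; each row shifts and turns the commanded pose from where the row before left it, along the tool's axes as they then stand; what a row does not reach is not made up. A row lasts 1/10 s, in which the tool goes at most 0.05 m and 0.15 rad, less where a joint would pass 70% of its speed; a pose out of reach is approached as far as the arm can. OPENING is the opening from 0.0 (shut) to 1.0 (fully open), set as the command begins (- or left out keeps the last). The fingers move at their own pace and stop on an object; FORCE is the grip in N (left out, the last holds). Time passes only in rows, so rows that do not move let the fingers close. It prints the time, the measured TCP pose, the force, the opening and the grip force at its end.
- arm.state(): the state, without advancing time (a new reading comes with each control period).
- arm.get_image(name): name is "scene" or "top"; returns the picture (480x640x3 uint8, red, green, blue); there is no depth.
- arm.get_calibration(name): a dict with "fx", "fy", "cx", "cy" (pixels), "D" ([k1, k2, p1, p2, k3] as OpenCV has them; the pictures are not rectified), "R" (3x3) and "t" (3): a world point X has camera coordinates R X + t. Camera axes: x right, y down, z forward; pixel columns grow to the right and rows downward; lengths in m; the calibration is good to about 2 mm. A picture is of the moment at which its call begins. get_calibration takes no time and is no camera call.
- arm.close_job(): hands the job in; it is judged then, once.
The state is a dict: "time_s": time; "joint_positions": joint angles; "joint_vel": joint speeds; "joint_torque": joint torques, N m; "ee_pos": TCP position; "eef_rot": TCP orientation; "wrist_force": force on the tool from outside, world axes, zero at the start; "torque": the same for the moment, N m; "grip_width": opening from 0.0 (shut) to 1.0 (fully open); "grasp_force": force on a finger pad.
Only numpy, scipy, OpenCV 4.12 (cv2) and the standard library are available. Lean on these libraries where they do the work, as an engineer would, in place of code of your own. Each camera call takes 0.05 s, during which the arm holds its last target. There are 200 camera calls.

## Task

Please file the red-capped vial in the vial carousel. First turn the carousel by its orange hub knob (press the knob down to free it, turn, and let it spring back up into a stop) until the red bin is locked under the loading port; then lower the vial foot first into the port, keeping hold of it until its foot is inside, and let go so that it ends up in the red bin. It is glass, so do not toss or drop it from higher up, and leave the other two vials standing in the rack.

Things in the scene. Friction and masses are not known exactly. Their poses are not given: they have to be found in the camera images.
- carousel: grey stand, fixed, foot plate 225 x 170 mm; origin under its middle on the worktop, x points away from its front. Carries a drum of 208 mm diameter, its axis leaning 30 deg from vertical to the front (-x, robot side). Six 60 deg wedge bins (liner and label red, white, blue, yellow, black, green, counter-clockwise from above) turn under a fixed clear cover with one port, at its lowest front part
- port (a point): centre of the loading port on the cover's upper face, fixed; z = drum axis (leaning 30 deg to the front, out of the port), x uphill to the hub, y sideways. The port is a ring sector with a black lip 3 mm high: 52 mm long in x (44 to 96 mm from the drum axis; this point at 70 mm), +-22 deg wide (56 mm at its middle). Cover 4 mm thick; bin floor 53 mm below this point
- red_bin (a point): centre of the red bin's floor, turning with the drum, 70 mm from the drum axis; x points along the bin to the drum axis, z along that axis. Under the port it lies 53 mm below port along z, x axes agreeing. Bins are 45 mm deep and 62 mm long radially
- knob_grip (a point): middle of the orange hexagon knob, on the drum axis, moving with the knob; z along the drum axis, turns with the drum (at rest +70 mm in x, +31 mm in z from port in its axes). Hexagon 34 mm across flats, 26 mm high (13 mm above and below); flats face the point's x axis and every 60 deg. Below it a black flange 62 mm wide that fingertips can push, 12 mm clear above the cover
- rotor (a joint): turn of the drum about its axis, rad, counter-clockwise from above positive, endless; 0 when the red bin is under the port. Stops every 60 deg (1.047 rad), with about 2 deg of play. Bearing friction about 0.04 N m
- knob (a joint): how far the knob is pressed, m: 0 up (index pin 6 mm deep in a notch, drum locked), 0.010 fully down. Spring 4 N at 0, 8 N at 0.010. Beyond 6 mm the pin is out and the drum turns; let go between stops, the knob stays 6 mm down, its pin riding on the index ring until the next notch, where it springs up. The drum usually starts so, between two stops
- rack: blue block, fixed, 46 (x) x 152 (y) x 22 mm high, origin in the middle of its underside; three wells along its y axis at -50, 0 and +50 mm, 27 mm wide, 14 mm deep, each with an upright vial
- red_vial: glass vial with a red screw cap, 23 mm diameter, 45 mm high, about 30 g; origin in the middle of its foot, z up along it. Stands in one of the rack's wells, its foot 8 mm above the worktop
- white_vial: glass vial with a white cap, 23 mm diameter, 51 mm high; origin in the middle of its foot; stays in the rack
- navy_vial: glass vial with a dark navy cap, 23 mm diameter, 51 mm high; origin in the middle of its foot; stays in the rack

How it is judged:
By the outcome, as a careful person would: the job done as asked, in the order asked, and still so for the second after the job is handed in, with the robot touching nothing.
It also fails if it takes over 69 s, if anything falls off the work surface, if the arm or the gripper's body presses on something with over 40 N, if the wrist force passes 120 N, or if a joint passes its speed limit or range.

## Working session

There is one attempt and no reset: what is moved stays moved. The work goes in short steps, Python scripts to look and compute and a shell command to move; the robot and the scene stay as the last step left them, time stands still between calls to the robot, and variables do not carry over. Pictures are saved under pics/ and viewed, at most 10 in all, crops included, and the job is handed in when it is done.

```bash
ls; mkdir -p pics; python3 - <<'E'
from bench import arm
import cv2
s=arm.state();print(s,arm.pinch_z)
for n in("scene","top"):
    cv2.imwrite(f"pics/{n}0.png",arm.get_image(n)[:,:,::-1]);print(n,arm.get_calibration(n))
E
```

```text
bench.py
pics
shift.py
{'time_s': 0.0, 'joint_positions': array([ 1.26700407e+00,  1.26388370e-01, -4.06174375e-02,  1.40540030e+00,
        3.21649325e-05,  1.57082207e+00]), 'joint_vel': array([-0.00031231,  0.00157621,  0.00044699, -0.00074552, -0.00082221,
        0.00173469]), 'joint_torque': array([ 1.87253040e-04, -4.35914755e+01,  3.52925420e+01,  1.72068860e-02,
        1.39034367e-05, -1.82751307e-06]), 'ee_pos': array([0.15695396, 0.50068049, 0.30311967]), 'eef_rot': array([-1.37677473e-04,  1.51325386e-01,  9.88483677e-01, -7.93192824e-04]), 'wrist_force': array([-0.06304695, -0.41916254,  0.13610295]), 'torque': array([-0.00166989,  0.0232883 , -0.01309688]), 'grasp_force': 0.0, 'grip_width': 0.9978347838154356} 0.0539
scene {'fx': 587.4389241729797, 'fy': 587.4389241729797, 'cx': 324.1580886941509, 'cy': 249.69191471199628, 'D': array([-0.00565291,  0.        ,  0.        ,  0.        ,  0.        ]), 'R': array([[ 0.83374223, -0.55169978, -0.02238861],
       [-0.26918178, -0.37072237, -0.88887912],
       [ 0.48209446,  0.74712266, -0.45759443]]), 't': array([-0.48682663,  0.26398653,  0.67461077])}
top {'fx': 620.2529239230374, 'fy': 620.2529239230374, 'cx': 315.9694808848978, 'cy': 243.99748744391243, 'D': array([0.07194148, 0.        , 0.        , 0.        , 0.        ]), 'R': array([[-0.03488139, -0.99938616,  0.00325335],
       [-0.97375668,  0.03325391, -0.22514908],
       [ 0.22490269, -0.01102148, -0.97431889]]), 't': array([0.04829431, 0.62840532, 1.10369562])}
```

View pics/scene0.png

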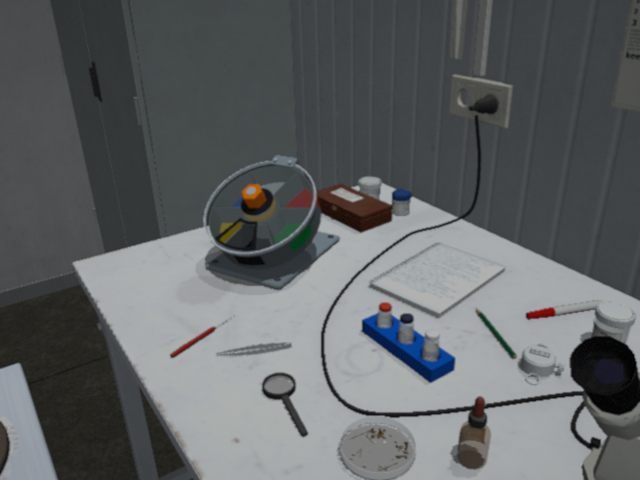

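View pics/top0.png

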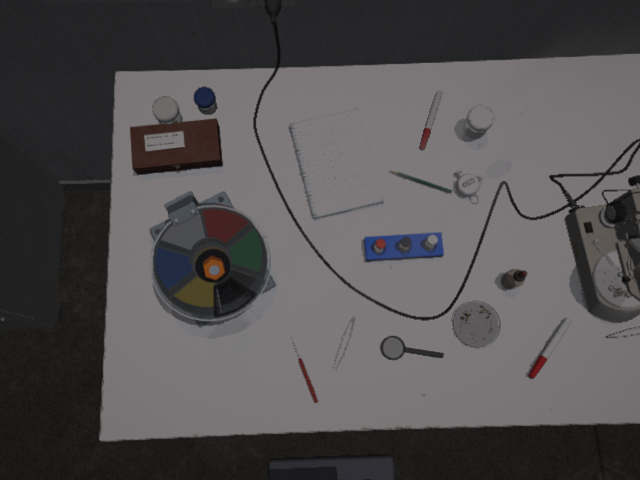

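The scene view shows the carousel at about (262,215) and the rack at (405,345). The red vial is at its left end, at (385,312). In the top view the knob is at (213,268), the red cap at (380,246), and the black/yellow bins face front. I'll enlarge both.

```bash
python3 - <<'E'
import cv2,numpy as np
a=cv2.imread("pics/scene0.png");b=cv2.imread("pics/top0.png")
f=lambda i,x,y,w,h,s:cv2.resize(i[y:y+h,x:x+w],None,fx=s,fy=s,interpolation=cv2.INTER_CUBIC)
g=lambda i:np.clip(255*(i/255.)**.6,0,255).astype('uint8')
cv2.imwrite("pics/c1.png",g(np.hstack([f(a,195,145,130,150,4),np.zeros((600,10,3),'uint8')])))
cv2.imwrite("pics/c2.png",g(f(b,140,180,140,150,4)))
cv2.imwrite("pics/c3.png",g(np.vstack([f(a,350,290,110,90,4)[:, :440],f(b,355,225,110,45,4)])))
E
```

```text
(no output)
```

View pics/c1.png

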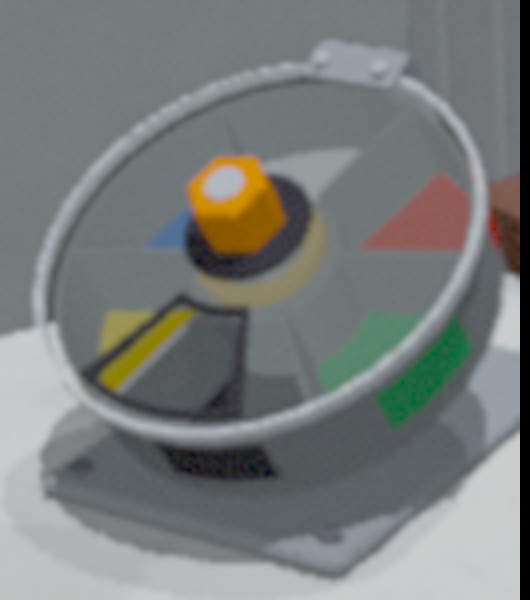

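View pics/c2.png

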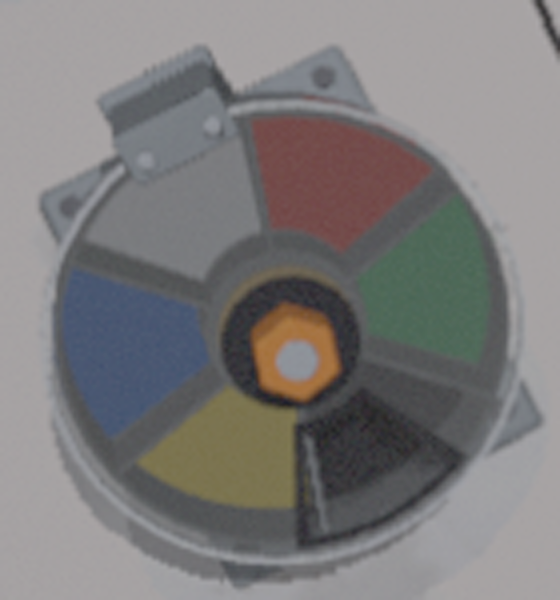

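View pics/c3.png

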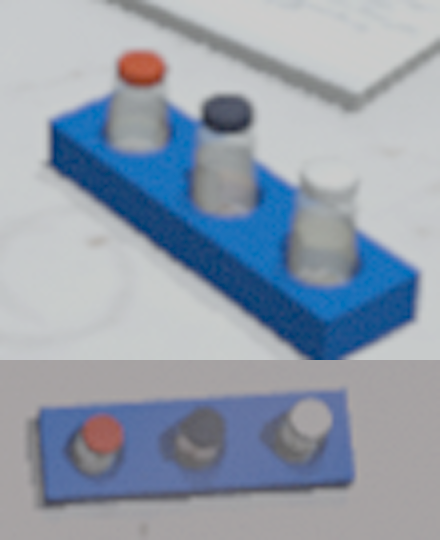

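c1 and c2 show the port lip (c1 corners (98,372), (183,297), (246,311), (242,410)). The black bin is mostly under it, with a divider showing at the port's left edge. The knob disc is at c1 (224,183) and c2 (297,361). c3 shows the red cap top at (141,57) in scene and (103,433) in top. Next I'll fit poses.

```bash
cat > h.py <<'E'
from bench import arm
import cv2,numpy as np
from scipy.spatial.transform import Rotation as Ro
from scipy.optimize import least_squares
C={n:arm.get_calibration(n) for n in("scene","top")}
def proj(n,X):
    c=C[n];K=np.array([[c["fx"],0,c["cx"]],[0,c["fy"],c["cy"]],[0,0,1]])
    return cv2.projectPoints(np.float64(X).reshape(-1,1,3),cv2.Rodrigues(c["R"])[0],c["t"],K,c["D"])[0][:,0]
def tri(a,b):
    r=least_squares(lambda X:np.r_[proj("scene",X)[0]-a,proj("top",X)[0]-b],[.4,.2,.1]);return r.x,np.abs(r.fun).max()
def crop(p,ox,oy,s=4): return np.array([ox,oy])+(np.float64(p)+.5)/s-.5
def frame(yaw): # carousel tilted axes, columns x(uphill) y z(axis)
    return Ro.from_euler('ZY',[yaw,-np.pi/6]).as_matrix()
def cyl(r,a,z): a=np.deg2rad(a);return np.array([70-r*np.cos(a),-r*np.sin(a),z])/1e3  # port frame; a ccw from port
def tool():
    s=arm.state();q=s["eef_rot"];M=Ro.from_quat(np.r_[q[1:],q[0]]).as_matrix()
    return s,s["ee_pos"],M
def go(target,yaw=None): # tool-axes shift; yaw = world angle of closing line (tool y)
    s,p,M=tool();d=M.T@(np.array(target)-p);print("t",round(s["time_s"],2),"shift",d.round(4),"F",s["wrist_force"].round(1))
    if yaw is not None:
        y=M[:,1];cur=np.arctan2(y[1],y[0]);e=(cur-yaw+np.pi/2)%np.pi-np.pi/2  # tool z down: +turn lowers world yaw
        print("turn",round(e,3),"or",round(e-np.sign(e)*np.pi,3),"j6",s["joint_positions"][5].round(3))
E
python3 - <<'E'
from h import *
S=lambda p:crop(p,195,145);T=lambda p:crop(p,140,180)
# angle a ccw from above: outer left seen from front/top image (yellow side)= -22
obs=[(cyl(96,-22,3),S((98,372)),T((302,543))),(cyl(44,-22,3),S((183,297)),T((300,407))),(cyl(44,22,3),S((246,311)),T((375,387))),(cyl(96,22,3),S((242,410)),T((463,463)))]
knob=(S((224,183)),T((297,361)))
def f(v):
    R=frame(v[3]);r=[]
    for m,a,b in obs:
        X=v[:3]+R@m;r+=list(proj("scene",X)[0]-a)+list(proj("top",X)[0]-b)
    X=v[:3]+R@np.array([.07,0,.044-v[4]]);r+=list(proj("scene",X)[0]-knob[0])+list(proj("top",X)[0]-knob[1])
    return np.array(r)
o=least_squares(f,[.35,.25,.12,.5,.006]);print(o.x,np.rad2deg(o.x[3]),o.fun.round(1))
R=frame(o.x[3]);print("knob disc tri",tri(*knob),"model",o.x[:3]+R@[.07,0,.044-o.x[4]])
# hinge bolts check & rotor: intersect top/scene rays with bin-floor features
for nm,p,n in(("red-white liner gap outer",T((248,118)),"top"),("green outer ccw? ",T((458,198)),"top"),("red outer cw",T((430,172)),"top"),("blue-white outer",T((73,268)),"top"),("blue-yellow",T((113,438)),"top"),("yel",T((137,462)),"top"),("green cw",T((478,362)),"top")):
    c=C[n];K=np.array([[c["fx"],0,c["cx"]],[0,c["fy"],c["cy"]],[0,0,1]])
    q=cv2.undistortPoints(p.reshape(1,1,2),K,c["D"])[0,0];d=c["R"].T@np.r_[q,1];cam=-c["R"].T@c["t"]
    z=R[:,2];P0=o.x[:3]-.053*z
    X=cam+d*((P0-cam)@z)/(d@z);m=R.T@(X-o.x[:3]);print(nm,"r",np.hypot(m[0]-.07,m[1]).round(4),"ang",np.rad2deg(np.arctan2(-m[1],.07-m[0])).round(1))
for nm,a,b in(("red",(141,58),(103,433)),("navy",(228,105),(206,424)),("white",(328,172),(312,417))):
    print(nm,tri(crop(a,350,290),crop((b[0],b[1]-360),355,225)))
E
```

```text
[0.53633213 0.18668631 0.08628606 0.46031335 0.0015318 ] 26.374012122946638 [ 0.7  0.5  2.5 -2.2  1.5  0.2  0.5  4.8  0.7  0.3 -1.9  1.2 -2.4 -0.5
 -2.6 -0.8  1.5 -1.2  0.9 -1. ]
knob disc tri (array([0.56996258, 0.20621987, 0.15573205]), np.float64(0.1945418569750359)) model [0.57162008 0.20418345 0.1580646 ]
red-white liner gap outer r 0.0888 ang 162.9
green outer ccw?  r 0.0951 ang 93.5
red outer cw r 0.0917 ang 104.6
blue-white outer r 0.0961 ang -128.2
blue-yellow r 0.1007 ang -78.0
yel r 0.1014 ang -68.8
green cw r 0.0981 ang 43.5
red (array([ 0.63092006, -0.09707511,  0.05467318]), np.float64(0.34485849416444125))
navy (array([ 0.63200532, -0.14562412,  0.05966857]), np.float64(0.6089511509030103))
white (array([ 0.63355166, -0.19629837,  0.05916782]), np.float64(0.7519172532008724))
```

```bash
python3 - <<'E'
from h import *
S=lambda p:crop(p,195,145);T=lambda p:crop(p,140,180)
def ray(n,p,P0,z):
    c=C[n];K=np.array([[c["fx"],0,c["cx"]],[0,c["fy"],c["cy"]],[0,0,1]])
    q=cv2.undistortPoints(p.reshape(1,1,2),K,c["D"])[0,0];d=c["R"].T@np.r_[q,1];cam=-c["R"].T@c["t"]
    return cam+d*((P0-cam)@z)/(d@z)
up=np.array([0,0,1.]);g=np.array([0,0,.006])
bl,br=ray("top",T((42,195)),g,up),ray("top",T((337,46)),g,up)
fl,fr=ray("scene",S((42,492)),g,up),ray("scene",S((347,577)),g,up)
for a,b in((br,bl),(fr,fl),(fl,bl),(fr,br)):
    d=b-a;print(a.round(4),b.round(4),np.linalg.norm(d).round(4),np.rad2deg(np.arctan2(d[1],d[0])).round(1))
print("mid",(bl+br+fl+fr)/4)
obs=[(cyl(96,-22,3),S((98,372)),T((302,543))),(cyl(44,-22,3),S((183,297)),None),(cyl(44,22,3),S((246,311)),None),(cyl(96,22,3),S((242,410)),T((463,463)))]
knob=(S((224,183)),T((297,361)))
def f(v):
    R=frame(v[3]);r=[]
    for m,a,b in obs:
        X=v[:3]+R@m;r+=list(proj("scene",X)[0]-a)
        if b is not None:r+=list(proj("top",X)[0]-b)
    X=v[:3]+R@np.array([.07,0,.044-v[4]]);r+=list(2*(proj("scene",X)[0]-knob[0]))+list(2*(proj("top",X)[0]-knob[1]))
    return np.array(r)
o=least_squares(f,[.5,.18,.09,.5,.006],loss='soft_l1');print(o.x,np.rad2deg(o.x[3]),f(o.x).round(1))
R=frame(o.x[3]);print("knob disc tri",tri(*knob))
print(o.x[:3],"axis foot",o.x[:3]+R@[.07,0,0])
for a,b in((98,-22),(42,-22),(42,22),(98,22)): print(a,b,(proj("scene",o.x[:3]+R@cyl(a,b,3))[0]-[195,145])*4,(proj("top",o.x[:3]+R@cyl(a,b,3))[0]-[140,180])*4)
# overlay check
a=cv2.imread("pics/scene0.png");b=cv2.imread("pics/top0.png");out=[]
for n,i,(x,y) in(("scene",a,(195,145)),("top",b,(140,180))):
    im=cv2.resize(i[y:y+150,x:x+95 if 0 else x+140],None,fx=4,fy=4,interpolation=3)[:, :396+4*35]
    def pl(ms,col):
        p=np.array([(proj(n,o.x[:3]+R@m)[0]-[x,y]+.5)*4 for m in ms]);cv2.polylines(im,[p.astype(int)],True,col,1)
    pl([cyl(96,t,3) for t in np.linspace(-22,22,9)]+[cyl(44,t,3) for t in np.linspace(22,-22,9)],(255,0,255))
    pl([cyl(104,t,0) for t in range(0,360,10)],(0,255,255))
    pl([cyl(31,t,18-o.x[4]*1e3) for t in range(0,360,10)],(255,255,0))
    out.append(im[:, 0:400] if 0 else im)
cv2.imwrite("pics/ov.png",cv2.resize(np.hstack(out),(800,429)))
E
```

```text
[0.7618 0.2096 0.006 ] [0.6883 0.3567 0.006 ] 0.1645 116.5
[0.5639 0.1044 0.006 ] [0.486  0.2545 0.006 ] 0.1691 117.4
[0.486  0.2545 0.006 ] [0.6883 0.3567 0.006 ] 0.2266 26.8
[0.5639 0.1044 0.006 ] [0.7618 0.2096 0.006 ] 0.2241 28.0
mid [0.62498345 0.23130513 0.006     ]
[0.53427098 0.18624551 0.08683164 0.50249562 0.00462551] 28.790878265738563 [-0.5  1.   3.5 -0.6 -0.2  0.4 -0.5  0.1 -2.5 -0.6 -2.4 -0.7  0.7 -0.3
  0.1  0.1]
knob disc tri (array([0.56996258, 0.20621987, 0.15573205]), np.float64(0.1945418569750359))
[0.53427098 0.18624551 0.08683164] axis foot [0.5873989  0.21544182 0.12183164]
98 -22 [ 91.20585063 377.58025859] [314.90637147 543.1963017 ]
42 -22 [184.07181791 293.95971806] [299.29221018 427.19085877]
42 22 [242.92056271 306.28061934] [360.5315585  391.93158122]
98 22 [230.0357788  409.84078134] [455.2134449  461.28101805]
```

View pics/ov.png

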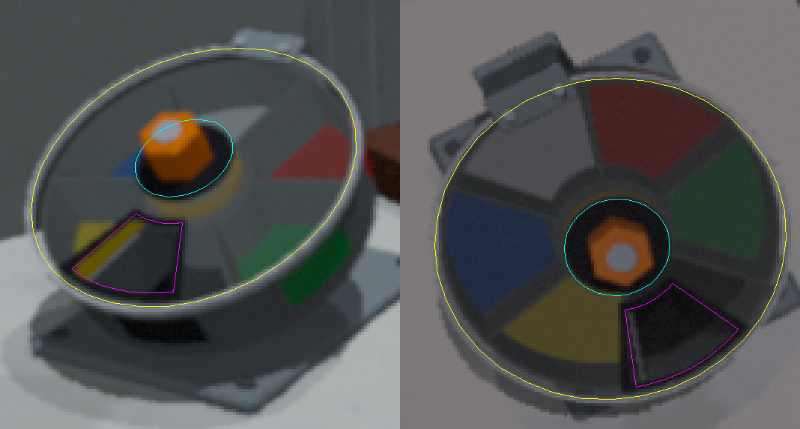

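The overlay matches the port lip, cover rim and flange. The rotor is at about +132°, so the drum needs about −132°, in strokes of −12°, −60° and −60°.

```bash
cat >> h.py <<'E'
YAW=0.48; KN=np.array([.5743,.2084])
E
python3 -c "
from h import *
go([*KN,.26],1.777)"
```

```text
t 0.1 shift [-0.4857 -0.154   0.0434] F [-0.4 -0.8  0.2]
turn -0.51 or 2.632 j6 1.571
```

```bash
python3 shift.py '[[-0.045,-0.014,0,0],[-0.045,-0.014,0,0],[-0.045,-0.014,0,0],[-0.045,-0.014,0,0],[-0.045,-0.014,0,0],[-0.045,-0.014,0,0],[-0.045,-0.014,0,0],[-0.045,-0.014,0,0]]'; python3 shift.py '[[0,0,0,-0.13],[0,0,0,-0.13],[0,0,0,-0.13],[0,0,0,-0.12],[0,0,0,0]]'; python3 -c "
from h import *
go([*KN,.26],1.777)"
```

```text
time_s: 0.9
ee_pos: [0.4683, 0.2849, 0.3036]
eef_rot: [-0.0, 0.151, 0.988, -0.0]
wrist_force: [0.1, 0.4, -1.1]
grip_width: 0.997
grasp_force: 0.0
time_s: 1.4
ee_pos: [0.467, 0.2862, 0.3034]
eef_rot: [-0.0, -0.103, 0.995, -0.0]
wrist_force: [0.5, 0.2, 0.2]
grip_width: 0.999
grasp_force: 0.0
t 1.4 shift [-0.0891 -0.0981  0.0434] F [0.5 0.2 0.2]
turn 0.0 or -3.141 j6 0.344
```

```bash
python3 shift.py '[[-0.03,-0.033,0,0],[-0.03,-0.033,0,0],[-0.029,-0.032,0,0],[0,0,0.03,0],[0,0,0.03,0],[0,0,0.03,0],[0,0,0,0]]'; python3 -c "
from h import *
go([*KN,.2135],1.777)"
```

```text
time_s: 2.1
ee_pos: [0.5723, 0.2078, 0.2091]
eef_rot: [-0.004, -0.102, 0.995, -0.001]
wrist_force: [-1.0, -0.2, -0.6]
grip_width: 1.001
grasp_force: 0.0
t 2.1 shift [-0.0021  0.0001 -0.0044] F [-1.  -0.2 -0.6]
turn -0.003 or 3.139 j6 0.145
```

```bash
python3 shift.py '[[0,0,0,0],[0,0,0,0]]'; python3 -c "
from h import *
go([*KN,.2135],1.777)"; python3 shift.py '[[0,0,0,0],[0,0,0,0],[0,0,0,0],[0,0,0,0],[0,0,0,0],[0,0,0,0],[0,0,0,0],[0,0,0,0]]' 0.3 25;python3 shift.py '[[0,0,0,0],[0,0,0,0],[0,0,0,0]]'
```

```text
time_s: 2.3
ee_pos: [0.5749, 0.2091, 0.2159]
eef_rot: [0.001, -0.103, 0.995, 0.0]
wrist_force: [-0.3, 0.1, -0.1]
grip_width: 0.998
grasp_force: 0.0
t 2.3 shift [ 0.0007 -0.0006  0.0024] F [-0.3  0.1 -0.1]
turn -0.001 or 3.141 j6 0.143
time_s: 3.1
ee_pos: [0.5744, 0.2092, 0.2145]
eef_rot: [0.0, -0.103, 0.995, 0.001]
wrist_force: [-0.5, 3.3, 5.3]
grip_width: 0.397
grasp_force: 25.0
time_s: 3.4
ee_pos: [0.5744, 0.2092, 0.2145]
eef_rot: [0.0, -0.103, 0.995, 0.001]
wrist_force: [-0.9, 4.3, 5.3]
grip_width: 0.402
grasp_force: 25.0
```

```bash
python3 shift.py '[[0,0,-0.003,0],[0,0,0,0.06],[0,0,0,0.06],[0,0,0,0.06],[0,0,0,0.04],[0,0,0,0]]'; python3 -c "
from h import *
go([*KN,.2135],1.587);print(arm.state()['torque'])"
```

```text
time_s: 4.0
ee_pos: [0.573, 0.2091, 0.2167]
eef_rot: [-0.002, 0.007, 1.0, 0.001]
wrist_force: [-5.4, 2.7, 4.2]
grip_width: 0.399
grasp_force: 40.5
t 4.0 shift [-0.0013 -0.0007  0.0032] F [-5.4  2.7  4.2]
turn -0.03 or 3.112 j6 0.362
[1.46243413 1.07618367 0.44157363]
```

```bash
python3 shift.py '[[0,0,0,0],[0,0,0,0],[0,0,0,0],[0,0,-0.006,0],[0,0,0,-0.137],[0,0,0,-0.137],[0,0,0,-0.137],[0,0,0,-0.137]]' 0.75;python3 shift.py '[[0,0,0,-0.137],[0,0,0,-0.137],[0,0,0,-0.136],[0,0,0,0],[0,0,0,0]]'; python3 - <<'E'
from h import *
go([.5716,.2070,.2215],2.515)
im=arm.get_image("scene");hsv=cv2.cvtColor(im,cv2.COLOR_RGB2HSV)
b=im[145:295,195:325]
a=cv2.imread("pics/scene0.png")[145:295,195:325]
cv2.imwrite("pics/s2.png",cv2.resize(np.hstack([a,b[:,:,::-1]]),(780,450),interpolation=3))
E
```

```text
time_s: 4.8
ee_pos: [0.5744, 0.2085, 0.2233]
eef_rot: [0.0, -0.267, 0.964, -0.0]
wrist_force: [-0.0, -0.5, 0.1]
grip_width: 0.749
grasp_force: 0.0
time_s: 5.3
ee_pos: [0.5744, 0.2086, 0.2232]
eef_rot: [0.0, -0.453, 0.891, -0.0]
wrist_force: [-0.2, -0.2, -0.5]
grip_width: 0.75
grasp_force: 0.0
t 5.3 shift [0.0029 0.0013 0.0017] F [-0.2 -0.2 -0.5]
turn -0.003 or 3.138 j6 -0.592
```

View pics/s2.png

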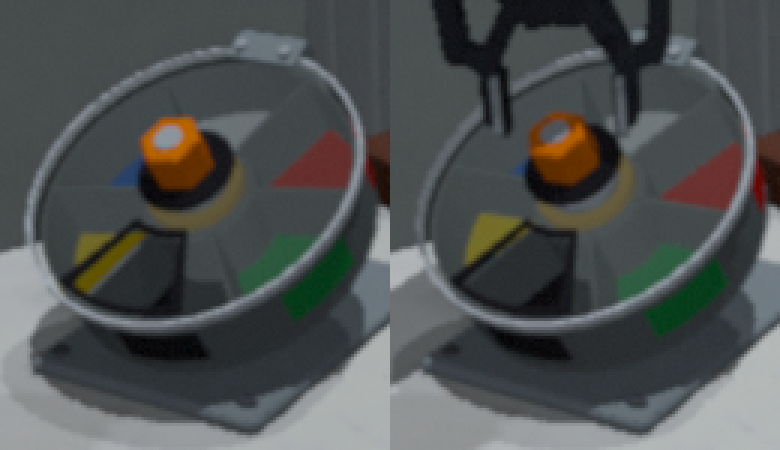

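The right half shows the black bin filling the port and the knob sprung up, so the drum is locked at φ=120°. Next: grip, press, turn.

```bash
python3 shift.py '[[0.003,0.001,0.002,0],[0,0,0,0],[0,0,0,0],[0,0,0,0],[0,0,0,0],[0,0,0,0],[0,0,0,0]]' 0.3 40;python3 shift.py '[[-0.002,-0.001,0.004,0],[-0.002,-0.001,0.004,0],[0,0,0,0],[0,0,0,0]]'; python3 -c "
from h import *
print(arm.state()['torque'])"
```

```text
time_s: 6.05
ee_pos: [0.5707, 0.2072, 0.2208]
eef_rot: [-0.001, -0.455, 0.891, 0.001]
wrist_force: [-5.3, 1.7, 2.0]
grip_width: 0.396
grasp_force: 38.5
time_s: 6.45
ee_pos: [0.5747, 0.2092, 0.2133]
eef_rot: [-0.001, -0.455, 0.891, 0.001]
wrist_force: [-5.7, 1.9, 5.2]
grip_width: 0.394
grasp_force: 39.0
[ 0.2736895   1.36314565 -0.02602156]
```

```bash
python3 shift.py '[[0,0,0,0.1],[0,0,0,0.1],[0,0,0,0.1],[0,0,0,0]]'; python3 -c "
from h import *
print(arm.state()['torque']);go([.5743,.2084,.2135],2.515)"
```

```text
time_s: 6.85
ee_pos: [0.5745, 0.2095, 0.2139]
eef_rot: [-0.0, -0.316, 0.949, 0.001]
wrist_force: [-7.2, 2.3, 8.8]
grip_width: 0.39
grasp_force: 39.5
[0.49692237 1.65375938 0.06349622]
t 6.85 shift [ 0.0008 -0.0008  0.0004] F [-7.2  2.3  8.8]
turn -0.302 or 2.84 j6 -0.294
```

```bash
python3 shift.py '[[0.002,0,-0.0035,0],[0,0,0,0.11],[0,0,0,0.11],[0,0,0,0.11],[0,0,0,0.11],[0,0,0,0.1],[0,0,0,0]]'; python3 -c "
from h import *
print(arm.state()['torque']);go([.5743,.2084,.2135],1.587)"
```

```text
time_s: 7.55
ee_pos: [0.5732, 0.2094, 0.2182]
eef_rot: [0.0, -0.052, 0.999, 0.002]
wrist_force: [-6.9, 5.3, 9.8]
grip_width: 0.37
grasp_force: 39.7
[1.53843497 1.67619043 0.24811892]
t 7.55 shift [-0.001  -0.0011  0.0047] F [-6.9  5.3  9.8]
turn 0.087 or -3.054 j6 0.245
```

```bash
python3 shift.py '[[0,0,0,0.05],[0,0,0,0.05],[0,0,0,0.03],[0,0,0,0]]'; python3 -c "
from h import *
print(arm.state()['torque']);go([.5743,.2084,.2135],1.587)
im=arm.get_image('scene');cv2.imwrite('pics/s3.png',cv2.resize(im[145:295,195:325,::-1],None,fx=4,fy=4,interpolation=3))"
```

```text
time_s: 7.95
ee_pos: [0.573, 0.2097, 0.2189]
eef_rot: [-0.0, 0.012, 1.0, 0.003]
wrist_force: [-9.7, 5.5, 13.0]
grip_width: 0.368
grasp_force: 40.5
[1.85871736 1.95904085 0.28698955]
t 7.95 shift [-0.0013 -0.0013  0.0054] F [-9.7  5.5 13. ]
turn -0.041 or 3.101 j6 0.373
```

View pics/s3.png

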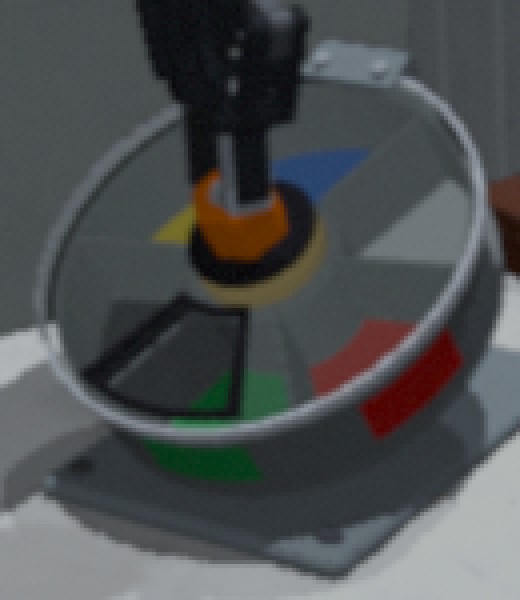

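Green is nearly under the port, but the divider at c(160,350) still shows in the port, so the drum lags by roughly 10°. I'll regrip with the pads aligned and finish this stop.

```bash
python3 shift.py '[[0,0,0,0],[0,0,0,0],[0,0,0,0],[0,0,0,-0.1],[0,0,0,-0.1],[0,0,0,0]]' 0.7; python3 -c "
from h import *
go([.5743,.2084,.2145],1.747)
# rotor estimate from green outer label is done by eye"
```

```text
time_s: 8.6
ee_pos: [0.5742, 0.2074, 0.2159]
eef_rot: [-0.0, -0.087, 0.996, -0.0]
wrist_force: [-1.0, -0.1, -0.2]
grip_width: 0.703
grasp_force: 0.0
t 8.6 shift [-0.0003  0.0009  0.0014] F [-1.  -0.1 -0.2]
turn -0.002 or 3.139 j6 0.173
```

```bash
python3 shift.py '[[0,0.001,0.001,0],[0,0,0,0],[0,0,0,0],[0,0,0,0],[0,0,0,0],[0,0,0,0]]' 0.3 30; python3 shift.py '[[0,0,-0.003,0],[0,0,0,0.06],[0,0,0,0.06],[0,0,0,0.06],[0,0,0,0.04],[0,0,0,0]]'; python3 -c "
from h import *
print(arm.state()['torque']);go([.5743,.2084,.2145],1.587)"
```

```text
time_s: 9.2
ee_pos: [0.5738, 0.209, 0.2153]
eef_rot: [-0.0, -0.087, 0.996, 0.0]
wrist_force: [-1.0, 3.5, 0.2]
grip_width: 0.399
grasp_force: 29.7
time_s: 9.8
ee_pos: [0.572, 0.2088, 0.2183]
eef_rot: [-0.002, 0.023, 1.0, 0.0]
wrist_force: [-7.1, 2.2, 1.8]
grip_width: 0.393
grasp_force: 41.6
[1.2005603  1.61127295 0.45183454]
t 9.8 shift [-0.0023 -0.0003  0.0038] F [-7.1  2.2  1.8]
turn -0.062 or 3.08 j6 0.395
```

```bash
python3 shift.py '[[0,0,0,0],[0,0,0,0],[0,0,0,0],[0,0,-0.005,0],[0,0,0,-0.141],[0,0,0,-0.141],[0,0,0,-0.141],[0,0,0,-0.141]]' 0.75;python3 shift.py '[[0,0,0,-0.141],[0,0,0,-0.141],[0,0,0,-0.141],[0,0,0,0],[0,0,0,0]]'; python3 - <<'E'
from h import *
go([.5712,.2068,.2210],2.515)
E
```

```text
time_s: 10.6
ee_pos: [0.5741, 0.2086, 0.2239]
eef_rot: [0.0, -0.259, 0.966, -0.0]
wrist_force: [-0.7, -0.1, 0.2]
grip_width: 0.746
grasp_force: 0.0
time_s: 11.1
ee_pos: [0.574, 0.2086, 0.2237]
eef_rot: [0.0, -0.452, 0.892, -0.0]
wrist_force: [0.4, 0.6, 0.3]
grip_width: 0.749
grasp_force: 0.0
t 11.1 shift [0.0031 0.0012 0.0027] F [0.4 0.6 0.3]
turn -0.006 or 3.135 j6 -0.589
```

```bash
python3 shift.py '[[0.003,0.001,0.003,0],[0,0,0,0],[0,0,0,0],[0,0,0,0],[0,0,0,0],[0,0,0,0],[0,0,0,0]]' 0.3 40;python3 shift.py '[[-0.002,-0.001,0.004,0],[-0.002,-0.001,0.004,0],[0,0,0,0],[0,0,0,0.1],[0,0,0,0.1],[0,0,0,0.1],[0,0,0,0]]';python3 -c "
from h import *
print(arm.state()['torque']);go([.5743,.2084,.2135],2.515)";python3 shift.py '[[0,0,0,0.09],[0,0,0,0.09],[0,0,0,0.09],[0,0,0,0.09],[0,0,0,0.09],[0,0,0,0]]'; python3 -c "
from h import *
print(arm.state()['torque']);go([.5743,.2084,.2135],1.747)"
```

```text
time_s: 11.8
ee_pos: [0.5706, 0.207, 0.2202]
eef_rot: [-0.001, -0.453, 0.891, 0.0]
wrist_force: [-5.1, 0.9, 2.3]
grip_width: 0.395
grasp_force: 38.5
time_s: 12.5
ee_pos: [0.5743, 0.2093, 0.2132]
eef_rot: [-0.0, -0.314, 0.949, 0.001]
wrist_force: [-8.5, 1.6, 7.3]
grip_width: 0.387
grasp_force: 39.7
[0.37285878 1.73733237 0.02174597]
t 12.5 shift [ 0.0005 -0.0007 -0.0003] F [-8.5  1.6  7.3]
turn -0.305 or 2.837 j6 -0.291
time_s: 13.1
ee_pos: [0.5742, 0.2097, 0.214]
eef_rot: [-0.0, -0.095, 0.995, 0.002]
wrist_force: [-10.1, 0.6, 11.4]
grip_width: 0.384
grasp_force: 42.5
[0.94347906 2.05210604 0.40885825]
t 13.1 shift [ 0.0002 -0.0013  0.0005] F [-10.1   0.6  11.4]
turn 0.014 or -3.127 j6 0.159
```

```bash
cat >> h.py <<'E'
PORT=np.array([.5335,.1868,.0873])
def rotor():
    R=frame(YAW);cols=dict(R=(1,0,0),B=(0,0,1),Y=(1,1,0),G=(0,1,0))
    for n in("scene","top"):
        im=cv2.cvtColor(cv2.GaussianBlur(arm.get_image(n),(3,3),0),cv2.COLOR_RGB2HSV);s=""
        for t in range(-180,180,4):
            u,v=proj(n,PORT+R@cyl(84,t,-52))[0].round().astype(int);h,sa,va=im[v,u]
            s+="." if sa<70 or va<25 else "R" if h<10 or h>170 else "Y" if h<38 else "G" if h<90 else "B" if h<130 else "?"
        print(n,s)
E
python3 shift.py '[[0,0,0,0],[0,0,0,0],[0,0,0,0]]' 0.7; python3 -c "
from h import *
rotor();go([.5743,.2084,.2145],1.747)"
```

```text
time_s: 13.4
ee_pos: [0.5757, 0.2087, 0.2122]
eef_rot: [0.0, -0.095, 0.995, -0.0]
wrist_force: [-0.3, 0.3, -0.8]
grip_width: 0.7
grasp_force: 0.0
scene ....YYY....YYYYYY...........GGGGGGG........RRRRRRRRRR..........................BBBBBBBB...
top ...............................................RRRRRRRRR.................BBBBBBBBBBB......
t 13.5 shift [ 0.0013 -0.0001 -0.0024] F [ 0.5 -0.2  0.6]
turn 0.015 or -3.127 j6 0.157
```

```bash
python3 shift.py '[[0.001,0,-0.002,-0.01],[0,0,0,0],[0,0,0,0],[0,0,0,0],[0,0,0,0],[0,0,0,0]]' 0.3 30; python3 shift.py '[[0,0,-0.003,0],[0,0,0,0.06],[0,0,0,0.06],[0,0,0,0.06],[0,0,0,0.05],[0,0,0,0]]'; python3 -c "
from h import *
print(arm.state()['torque']);go([.5743,.2084,.2145],1.587)"
```

```text
time_s: 14.1
ee_pos: [0.5743, 0.2093, 0.2148]
eef_rot: [0.0, -0.101, 0.995, 0.001]
wrist_force: [-2.0, 5.6, 4.2]
grip_width: 0.395
grasp_force: 30.0
time_s: 14.7
ee_pos: [0.5734, 0.2091, 0.2172]
eef_rot: [-0.001, 0.014, 1.0, 0.001]
wrist_force: [-5.3, 3.3, 3.7]
grip_width: 0.395
grasp_force: 45.5
[1.57329107 0.98743575 0.25093521]
t 14.7 shift [-0.0009 -0.0007  0.0027] F [-5.3  3.3  3.7]
turn -0.045 or 3.096 j6 0.378
```

Release, retreat upward and check.

```bash
python3 shift.py '[[0,0,0,0],[0,0,0,0],[0,0,0,0],[0,0,-0.045,0],[0,0,-0.045,0],[0.045,0,0,0],[0.045,0,0,0],[0.045,0,0,0]]' 0.75; python3 -c "
from h import *
rotor();a=arm.get_image('scene')[145:295,195:325,::-1];b=arm.get_image('top')[180:330,140:280,::-1]
cv2.imwrite('pics/s4.png',cv2.resize(np.hstack([a,b]),(794,441),interpolation=3))
go([.6309,-.0971,.17])"
```

```text
time_s: 15.5
ee_pos: [0.4386, 0.2123, 0.3074]
eef_rot: [0.0, 0.015, 1.0, -0.0]
wrist_force: [-0.5, 0.4, 0.1]
grip_width: 0.75
grasp_force: 0.0
scene .YYYYYYY.YYYYYYYY.......GGGGGG.............RRRR..............................BBBBBB.......
top ....YYYY.....................GGGGGGGGG..RRRRRRRRRRRR.................BBBBBBBBBBBBBB.YYY...
t 15.7 shift [-0.2004 -0.304   0.1383] F [-0.3  0.3  0.2]
```

View pics/s4.png

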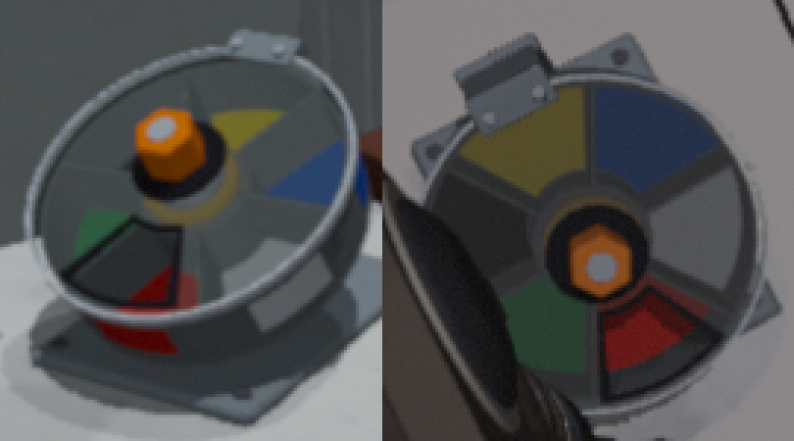

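The red bin fills the port with no divider visible, and the knob looks up. I'll check the knob height numerically while moving to the vial.

```bash
python3 -c "
from h import *
X,e=tri(np.array([249.4,189.2])-.2,np.array([214.4,271.2])-.2);print(X,e,(frame(YAW).T@(X-PORT)).round(4))"
python3 shift.py '[[-0.025,-0.038,0,0],[-0.025,-0.038,0,0],[-0.025,-0.038,0,0],[-0.025,-0.038,0,0],[-0.025,-0.038,0,0],[-0.025,-0.038,0,0],[-0.025,-0.038,0,0],[-0.025,-0.038,0,0]]' 1.0
python3 shift.py '[[0,0,0.03,0.14],[0,0,0.03,0.14],[0,0,0.03,0.14],[0,0,0,0.14],[0,0,0,0.14],[0,0,0,0.14],[0,0,0,0.14],[0,0,0,0.14]]'
python3 shift.py '[[0,0,0,0.13],[0,0,0,0.13],[0,0,0,0.13],[0,0,0,0],[0,0,0,0]]'
python3 -c "
from h import *
go([.6309,-.0971,.14],0.02)"
```

```text
[0.56711856 0.20514085 0.15935428] 0.2858839030785987 [0.0692 0.0007 0.0433]
time_s: 16.5
ee_pos: [0.6324, -0.1, 0.3065]
eef_rot: [0.0, 0.015, 1.0, -0.0]
wrist_force: [0.7, 0.8, 0.0]
grip_width: 1.0
grasp_force: 0.0
time_s: 17.3
ee_pos: [0.6316, -0.0982, 0.2164]
eef_rot: [-0.0, 0.546, 0.838, -0.0]
wrist_force: [-0.3, 0.3, 0.8]
grip_width: 0.999
grasp_force: 0.0
time_s: 17.8
ee_pos: [0.6312, -0.0978, 0.2167]
eef_rot: [-0.0, 0.695, 0.719, -0.0]
wrist_force: [-0.0, -0.1, 0.1]
grip_width: 1.003
grasp_force: 0.0
t 17.8 shift [ 0.0007 -0.0002  0.0767] F [-0.  -0.1  0.1]
turn 0.014 or -3.127 j6 1.383
```

The knob disc is 43.3 mm above the port, against 44 mm for fully up, so the drum is locked at red. Descending on the vial now.

```bash
python3 shift.py '[[0.001,0,0.03,0],[0,0,0.03,0],[0,0,0.03,0],[0,0,0.016,0],[0,0,0,0],[0,0,0,0]]'; python3 shift.py '[[0,0,0,0],[0,0,0,0],[0,0,0,0],[0,0,0,0],[0,0,0,0],[0,0,0,0],[0,0,0,0],[0,0,0,0]]' 0.1 25; python3 shift.py '[[0,0,0,0],[0,0,0,0],[0,0,0,0]]'
```

```text
time_s: 18.4
ee_pos: [0.6307, -0.0962, 0.1116]
eef_rot: [-0.0, 0.695, 0.719, -0.0]
wrist_force: [0.3, -0.0, 0.6]
grip_width: 1.0
grasp_force: 0.0
time_s: 19.2
ee_pos: [0.6306, -0.0961, 0.112]
eef_rot: [0.0, 0.696, 0.718, 0.0]
wrist_force: [-1.6, 0.5, 4.3]
grip_width: 0.229
grasp_force: 24.7
time_s: 19.5
ee_pos: [0.6306, -0.0961, 0.1119]
eef_rot: [0.0, 0.696, 0.718, 0.0]
wrist_force: [-1.6, 0.8, 5.4]
grip_width: 0.228
grasp_force: 24.7
```

```bash
python3 shift.py '[[0,0,-0.015,0],[0,0,-0.03,0],[0,0,-0.045,0],[0,0,-0.045,0],[0,0,0,0]]'; python3 shift.py '[[0,0,0,-0.14],[0,0,0,-0.14],[0,0,0,-0.14],[0,0,0,-0.14],[0,0,0,-0.14],[0,0,0,-0.14],[0,0,0,-0.14],[0,0,0,-0.14]]';python3 shift.py '[[0,0,0,-0.14],[0,0,0,-0.14],[0,0,0,-0.14],[0,0,0,-0.14],[0,0,0,-0.14],[0,0,0,-0.14],[0,0,0,-0.06],[0,0,0,0]]'; python3 -c "
from h import *
F=PORT+frame(YAW)@[-.007,0,-.016];print(F)
go([F[0],F[1],.24],YAW+np.pi/2)"
```

```text
time_s: 20.0
ee_pos: [0.6325, -0.0963, 0.2533]
eef_rot: [0.004, 0.696, 0.718, 0.003]
wrist_force: [1.3, 0.5, 0.3]
grip_width: 0.228
grasp_force: 24.5
time_s: 20.8
ee_pos: [0.6303, -0.096, 0.2454]
eef_rot: [-0.001, 0.205, 0.979, -0.0]
wrist_force: [0.5, 0.0, 0.1]
grip_width: 0.228
grasp_force: 24.5
time_s: 21.6
ee_pos: [0.6303, -0.096, 0.2454]
eef_rot: [-0.001, -0.238, 0.971, 0.0]
wrist_force: [-0.3, 0.3, -0.2]
grip_width: 0.226
grasp_force: 24.5
[0.53521884 0.18769485 0.06994359]
t 21.6 shift [-0.047   0.2955  0.0056] F [-0.3  0.3 -0.2]
turn 0.001 or -3.14 j6 -0.632
```

```bash
python3 shift.py '[[0,0.037,0,0],[0,0.037,0,0],[0,0.037,0,0],[0,0.037,0,0],[0,0.037,0,0],[0,0.037,0,0],[0,0.037,0,0],[0,0.0365,0,0]]'; python3 shift.py '[[-0.024,0,0,0],[-0.023,0,0,0],[0,0,0,0],[0,0,0,0]]'; python3 -c "
from h import *
go([.5352,.1877,.174],YAW+np.pi/2)
a=arm.get_image('scene')[145:295,195:325,::-1];b=arm.get_image('top')[180:330,140:280,::-1]
cv2.imwrite('pics/s5.png',cv2.resize(np.hstack([a,b]),(794,441),interpolation=3))"
```

```text
time_s: 22.4
ee_pos: [0.4927, 0.1671, 0.246]
eef_rot: [-0.0, -0.237, 0.971, 0.0]
wrist_force: [0.5, 0.2, -0.4]
grip_width: 0.227
grasp_force: 24.6
time_s: 22.8
ee_pos: [0.5352, 0.1878, 0.2456]
eef_rot: [-0.001, -0.238, 0.971, -0.0]
wrist_force: [0.1, -0.4, -0.3]
grip_width: 0.232
grasp_force: 24.6
t 22.8 shift [-0.0001 -0.0001  0.0716] F [ 0.1 -0.4 -0.3]
turn 0.0 or -3.141 j6 -0.143
```

View pics/s5.png

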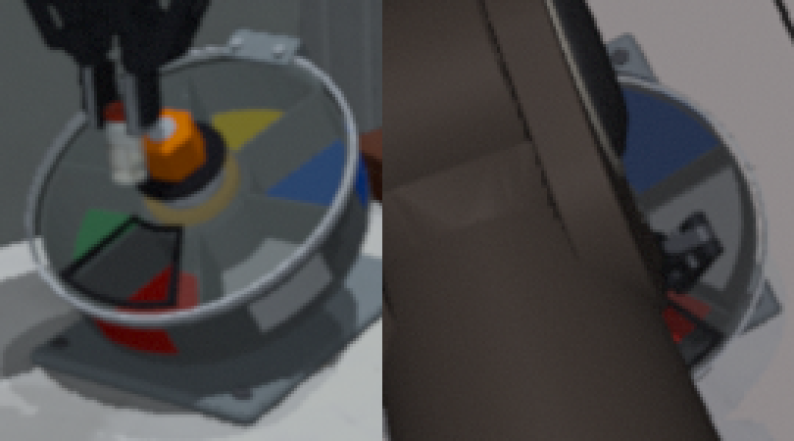

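The vial hangs upright over the port with its foot at s5 (127,182). I'll compare that with the prediction and lower in steps.

```bash
python3 -c "
from h import *
print((proj('scene',[.5352,.1877,.1416])[0]-[195,145])*2.94)"; python3 shift.py '[[0,0,0.02,0],[0,0,0.02,0],[0,0,0.01,0],[0,0,0,0]]'; python3 shift.py '[[0,0,0.007,0],[0,0,0.006,0],[0,0,0,0],[0,0,0,0]]'
```

```text
[127.34672221 178.41322906]
time_s: 23.3
ee_pos: [0.5343, 0.187, 0.1951]
eef_rot: [-0.001, -0.238, 0.971, -0.0]
wrist_force: [0.2, 1.2, -0.2]
grip_width: 0.228
grasp_force: 24.6
time_s: 23.7
ee_pos: [0.5354, 0.1877, 0.1836]
eef_rot: [0.0, -0.238, 0.971, -0.0]
wrist_force: [0.1, 0.2, -0.2]
grip_width: 0.228
grasp_force: 24.6
```

```bash
python3 shift.py '[[0,0,0.005,0],[0,0,0.005,0],[0,0,0,0],[0,0,0,0]]';python3 shift.py '[[0,0,0.003,0],[0,0,0,0],[0,0,0,0]]'
```

```text
time_s: 24.1
ee_pos: [0.5352, 0.1876, 0.1731]
eef_rot: [-0.0, -0.238, 0.971, -0.0]
wrist_force: [-0.4, -0.8, -0.7]
grip_width: 0.227
grasp_force: 24.6
time_s: 24.4
ee_pos: [0.5353, 0.1877, 0.1704]
eef_rot: [-0.0, -0.238, 0.971, -0.0]
wrist_force: [0.2, -0.4, 0.1]
grip_width: 0.225
grasp_force: 24.6
```

```bash
for i in 1; do python3 shift.py '[[0,0,0.003,0],[0,0,0,0],[0,0,0,0]]'; done;python3 shift.py '[[0,0,0.003,0],[0,0,0,0],[0,0,0,0]]'
```

```text
time_s: 24.7
ee_pos: [0.5353, 0.1876, 0.1673]
eef_rot: [-0.0, -0.238, 0.971, -0.0]
wrist_force: [-0.3, -0.6, -0.4]
grip_width: 0.225
grasp_force: 24.6
time_s: 25.0
ee_pos: [0.5353, 0.1877, 0.1643]
eef_rot: [-0.0, -0.238, 0.971, 0.0]
wrist_force: [0.4, 0.0, -0.8]
grip_width: 0.229
grasp_force: 24.6
```

```bash
python3 shift.py '[[0,0,0,0],[0,0,0,0],[0,0,0,0],[0,0,0,0]]' 0.32 20; python3 -c "
from h import *
im=arm.get_image('scene')[145:295,195:325,::-1];cv2.imwrite('pics/s6.png',im)"; python3 shift.py '[[0,0,-0.01,0],[0,0,-0.02,0],[0,0,-0.04,0],[0,0,-0.04,0],[0.04,0,0,0],[0.045,0,0,0],[0.045,0,0,0],[0.04,-0.02,0,0]]'; python3 -c "
from h import *
a=arm.get_image('scene');b=arm.get_image('top')
np.savez('pics/f.npz',a=a,b=b)
R=frame(YAW)
h=cv2.cvtColor(a,cv2.COLOR_RGB2HSV)
g=[(proj(n,PORT+R@cyl(r,t,0))[0]) for n in ('scene','top') for r,t in((44,-22),(96,22))];print(np.round(g))"
```

```text
time_s: 25.4
ee_pos: [0.5353, 0.1877, 0.1645]
eef_rot: [0.0, -0.238, 0.971, 0.0]
wrist_force: [-0.3, 0.4, 0.5]
grip_width: 0.322
grasp_force: 0.3
time_s: 26.25
ee_pos: [0.3918, 0.0911, 0.2753]
eef_rot: [0.0, -0.24, 0.971, 0.0]
wrist_force: [-0.5, -0.6, 0.9]
grip_width: 0.32
grasp_force: 0.0
[[241. 220.]
 [252. 247.]
 [215. 287.]
 [252. 295.]]
```

Picture budget is used up, so I'll verify numerically: diff the port region against the empty-bin picture s5 and count pixels predicted for the vial seated in the bin versus sticking out.

```bash
python3 - <<'E'
from h import *
f=np.load('pics/f.npz');R=frame(YAW)
s5=cv2.resize(cv2.imread('pics/s5.png'),(270,150),interpolation=cv2.INTER_AREA)[:,:130]
s4=cv2.resize(cv2.imread('pics/s4.png'),(270,150),interpolation=cv2.INTER_AREA)[:,130:]
for n,old,im,(ox,oy) in(("scene",s5,f['a'],(195,145)),("top",s4,f['b'],(140,180))):
    new=im[oy:oy+150,ox:ox+old.shape[1],::-1];d=np.abs(cv2.GaussianBlur(new,(3,3),0).astype(int)-cv2.GaussianBlur(old,(3,3),0)).max(2)
    q=np.array([proj(n,PORT+R@cyl(r,t,3))[0]-[ox,oy] for r,t in((44,-22),(44,22),(96,22),(96,-22))]).round(0);print(n,q.tolist())
    x0,y0=(q.min(0)-8).astype(int);x1,y1=(q.max(0)+6).astype(int)
    print("x0",x0,"y0",y0)
    for y in range(y0,y1):print("%3d "%y,"".join("#" if d[y,x]>35 else "+" if d[y,x]>18 else "." for x in range(x0,min(x1,d.shape[1]))), "".join((lambda c:"." if max(c)<45 else "R" if c[2]>1.5*max(c[0],c[1]) else "G" if c[1]>1.3*max(c[0],c[2]) else "W" if min(c)>110 else "-")(new[y,x].astype(int)) for x in range(x0,min(x1,d.shape[1]))))
    print("diff elsewhere",[(int(y),int(x)) for y,x in np.argwhere(d>60)[::25]][:12])
E
```

```text
scene [[45.0, 74.0], [60.0, 77.0], [57.0, 101.0], [23.0, 93.0]]
x0 15 y0 66
 66  ................................................... -----------------------------------..............--
 67  ................................................... --------------------------------------.......------
 68  ................................................... ---------------------------------------------------
 69  ................................................... ---------------------------------------------------
 70  ................................................... ---------------------------------------------------
 71  ................................................... ---------------------------------------------------
 72  ................................................... ---------------GGGGGGG-----------------------------
 73  ................................................... ---------------GGGGGGGGGGGGG--.--------------------
 74  ................................................... --------------GGGGGGGGGGGGGG-...-------------------
 75  ......................................
[... 8622 characters left out ...]
--................
136  ............................++###################### -------......-----------------......................
137  ......++++...............++######################### -------...-----------------.........................
138  ..++#######..........+++############################ ----......--------------............................
139  .##########+.....++++############################### -..........--W------.............................-.-
140  +###########+.+++################################### ...........-----..............................-...--
diff elsewhere [(59, 0), (65, 2), (68, 4), (70, 10), (73, 3), (75, 6), (77, 9), (80, 0), (82, 7), (84, 11), (87, 3), (89, 10)]
```

```bash
python3 - <<'E'
from h import *
X,e=tri([239.,244.5],[235.,302.]);print(X,e,(frame(YAW).T@(X-PORT)*1e3).round(1))
rotor();print(arm.state()['time_s'])
f=np.load('pics/f.npz')['a']
for p in ([.6309,-.0971,.054],[.632,-.1456,.059],[.6336,-.1963,.059],[.632,-.1456,.035],[.6336,-.1963,.035]):
    u,v=proj('scene',p)[0].round().astype(int);print(f[v,u],end=' ')
E
```

```text
[0.52517741 0.17975866 0.07306343] 0.36766682971182263 [-16.3  -2.4  -7. ]
scene .YYYYYYY.YYYYYYYY.......GGGGGG.............RRRR..............................BBBBBB.......
top ....YYYY..................GGGGGGGGGGGG..RRRR...RRRRR.................BBBBBBBBBBBBBB.YYY...
26.45
[175 179 182] [46 49 65] [182 184 183] [114 120 121] [126 129 122]
```

```bash
python3 -c "
from bench import arm
print(arm.close_job())"
```

```text
the job is handed in; nothing more can be done
None
```

The red-capped vial is standing in the red bin, which is locked under the port; the other two vials are still in the rack, and I handed the job in at about 26.5 s. I checked the final placing only numerically (cap top measured 7 mm below the port face, about 8 mm expected), because all 10 picture views were used up by then.

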